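Rock the ball sorter's seesaw gate over and feed the next ball down the left chute

ROBOT

A 6-joint arm with a two-finger parallel gripper is mounted at the origin on the work surface. World frame = base frame: x ahead of the robot, y to its left, z up, the work surface at z = 0. Lengths are in mm, angles in rad, forces in N, time in s.
With the tool pointing down it reaches from about 350 to 875 mm from the base axis. Payload 4.2 kg.
Tool frame: the origin (TCP) lies between the finger pads; the fingertips stand 11 mm ahead of it and the grasp point (between the pads) lies 8 mm behind it; z points along the fingers, y is the direction in which the jaws open and shut (so a half turn about z gives the same grasp; the last joint's range is limited). The gripper opens to 85 mm and grips with 20 to 120 N. Pads are 22 mm wide; open, the fingers measure 114 mm over their backs; the gripper's body (76 mm by 85 mm) begins 54 mm behind the grasp point. The pads swing forward as they close: fully open they stand 13 mm farther back than shut.
Start: joints at [1.519, 0.385, 0.008, 0, -1.194, -0.259], TCP at [191.105, 595.045, 242.312] pointing down, gripper open.
Joint ranges: [-3.14, 3.14], [-1.21, 2.06], [-1.07, 1.41], [-3.16, 2.05], [-2.99, -0.16], [-3.1, 3.1]. Speed limits (rad/s): [2.79, 2.79, 3.14, 3.14, 3.14, 3.14].

INTERFACE

Orientations are given as a unit quaternion [x, y, z, w].
In Python, from bench import * gives the robot as it stands.
- The arm moves only by the tool servo_tool, never from a script. Its argument "rows" is a list of rows, each a list of 7 numbers: the opening, from 0 (shut) to 1 (fully open), then the shift along the tool's x, y, z in cm, then the turn, a rotation vector about the tool's x, y, z in degrees. A call has 1 to 12 rows; each row shifts and turns the commanded pose from where the row before left it, along the tool's axes as they then stand; what a row does not reach is not made up. A row lasts 1/10 s, in which the tool goes at most 50 mm and 8.59 degrees, less where a joint would pass 70% of its speed; a pose out of reach is approached as far as the arm can. A call is refused whole if a number of a shift passes 5 or a number of a turn 8.59, either way. A call with a gripper value outside its range is refused whole. The fingers move at their own pace and stop on an object; the grip force is fixed at half the most. Time passes only in rows, so rows that do not move let the fingers close. It gives the time, the measured TCP pose, the force and the opening at its end, in the units of the state.
- read_state(): the state, without advancing time (a new reading comes with each control period).
- get_image(name): name is "scene" or "top"; returns a dict with "image" (400x640x3 uint8, red, green, blue), "mtx" (3x3 intrinsics, pixels), "k1" (the pictures are not rectified: a ray, as slopes to the right and down, at radius r is drawn at 1 + k1 r^2 times it, then the intrinsics apply), "extrinsics" (4x4, takes a point from camera to world coordinates). Camera axes: x right, y up, looking along -z (the intrinsics and any distortion apply to the point x, -y, -z); pixel columns grow to the right and rows downward; lengths in mm; the calibration is good to about 2 mm. A picture is of the moment at which its call begins. There is no depth.
- job_done(): hands the job in, once; it reports no verdict.
The state is a dict: "clock": time; "joints": joint angles; "joint_vel": joint speeds; "joint_efforts": joint torques, N m; "position": TCP position; "ee_rot": TCP orientation; "contact_force": force on the tool from outside, world axes, zero at the start; "wrist_torque": the same for the moment, N m; "gripper_width": finger opening in mm.
Only numpy, scipy, OpenCV 4.12 (cv2) and the standard library are available. Lean on these libraries where they do the work, as an engineer would, in place of code of your own. Each camera call takes 0.05 s, during which the arm holds its last target. There are 200 camera calls.

TASK

The seesaw gate of the ball sorter is tipped towards the chute on the robot's right. With a fingertip, press down its raised left end until the gate has rocked fully over, then push the waiting boxwood ball off its cradle towards the gate, so that it rolls down the left chute and comes to rest at the chute's end. Only press and push: pick nothing up, and leave the chess pieces, the tools on the turntable and the ball already in the right chute where they are.

Things in the scene. Friction and masses are not known exactly. Their poses are not given: they have to be found in the camera images.
- sorter: Fixed plywood ball sorter, 245 mm deep (x) by 270 mm wide (y); it cannot move, but stands differently each time. Origin on the bench right under the middle of the gate's pivot. Its x axis points level from the pivot back to the feed cradle (away from the robot), its y axis to the robot's left, z up. A seesaw gate tips left or right; an open chute on each side runs down towards the robot
- gate_mid (a point): Middle of the gate's pivot, 85 mm above the bench. The wooden gate turns about the sorter's x axis and reaches 75 mm to either side. 20 mm in front of this point an upright fence, 26 mm high, runs along the gate: the ball lane is behind it, the 34 mm wide strip with the red press pads in front. A post before the strip (66 mm in front, 30 mm wide) reaches 95 mm above the bench
- gate (a joint): Tilt of the seesaw gate, rad. -0.25: right end fully down on its stop (feeds the right chute); +0.25: left end fully down (feeds the left chute); 0: level. It turns with slight friction (about 1.5 N at a pad moves it) and stays where it is left; it does not spring back
- pad_left (a point): Centre of the top of the red round press pad, 28 mm across, on the front strip near the gate's left end; it moves with the gate. It lies 39 mm in front of the pivot's middle (sorter -x), 56 mm to the left and, with the gate level, 7 mm above it: about 106 mm above the bench with the right end down, 78 mm with the left end down. Pressing it down tips the gate to the left
- pad_right (a point): Centre of the top of the same red pad near the gate's right end (56 mm to the right of the pivot)
- cradle (a point): Place of the waiting ball's centre on the feed sill: 75 mm behind the pivot (sorter x), 115.5 mm above the bench. The ball sits in a shallow dip between two brass cross bars; a push under 1 N takes it out. Side rails, 44 mm over their outsides, reach 108 mm above the bench; the sill ends 17 mm behind the ball, open behind. In front a ramp leads to the gate: past the bar the ball rolls on by itself
- ball_center (a point): Centre of the waiting boxwood ball, 28 mm across, about 13 g, loose on the cradle. Pushed in the sorter's -x direction (towards the robot) it rolls down onto the gate
- ball: The waiting boxwood ball itself; take its place from ball_center
- sorted_ball_center (a point): Centre of a like ball already sorted, lying at the low end of the right chute; leave it
- left_chute_end (a point): Where a ball's centre comes to rest at the low front end of the left chute (green end board), 48 mm above the bench, up to 8 mm to either side. The chute is 44 mm wide inside; its outer wall (127 mm left of the pivot) reaches 102 mm above the bench beside the gate, its inner wall (78 mm) 58 mm
- right_chute_end (a point): The same place in the right chute (blue end board), which mirrors the left one
- king: Bystander: finished walnut chess king, 97 mm tall, 38 mm across the foot; origin at the underside. It stands or lies on the round plywood turntable (290 mm across, top 30 mm above the bench) to the right of the sorter; the turntable turns if pushed
- queen: Bystander: finished maple chess queen, 85 mm tall, 38 mm across the foot; origin at the underside. It stands or lies on the round plywood turntable (290 mm across, top 30 mm above the bench) to the right of the sorter; the turntable turns if pushed
- knight: Bystander: finished boxwood chess knight, 69 mm tall, 38 mm across the foot; origin at the underside. It stands or lies on the round plywood turntable (290 mm across, top 30 mm above the bench) to the right of the sorter; the turntable turns if pushed
- rook: Bystander: finished wenge (almost black) chess rook, 52 mm tall, 38 mm across the foot; origin at the underside. It stands or lies on the round plywood turntable (290 mm across, top 30 mm above the bench) to the right of the sorter; the turntable turns if pushed
- depth_stop: Bystander: brass depth stop, a 40 x 14 x 12 mm block with a thin 30 mm rod and a screw, lying near the turntable's rim; origin at the underside. It stands or lies on the round plywood turntable (290 mm across, top 30 mm above the bench) to the right of the sorter; the turntable turns if pushed
- burnisher: Bystander: steel burnisher with a dark wooden handle, 165 mm long, 18 mm thick, lying near the turntable's rim; origin at the underside. It stands or lies on the round plywood turntable (290 mm across, top 30 mm above the bench) to the right of the sorter; the turntable turns if pushed

How it is judged:
By the outcome, as a careful person would: the job done as asked, in the order asked, and still so for the second after the job is handed in, with the robot touching nothing.
It also fails if it takes over 35 s, if anything falls off the work surface, if the arm or the gripper's body presses on something with over 40 N, if the wrist force passes 120 N, or if a joint passes its speed limit or range.

## Working session

There is one attempt and no reset: what is moved stays moved. The work goes in short steps, Python scripts to look and compute and a tool call to move; the robot and the scene stay as the last step left them, time stands still between calls to the robot, and variables do not carry over. Pictures are saved under pics/ and viewed, about 8 in all and at most 12, crops included, and the job is handed in when it is done.

Besides the shell and the picture viewer there is one more tool, called after "Request:" by a JSON object that holds its "op" and its "data". servo_tool: Moves the arm, as the interface text tells. Its arguments: {"type":"object","properties":{"rows":{"type":"array","items":{"type":"array","items":{"type":"number"}}}},"required":["rows"]}

```bash
mkdir -p pics
cat > h.py <<'E'
from bench import *
import numpy as np, cv2
def snap(n,f=None):
    d=get_image(n)
    if f: cv2.imwrite('pics/'+f,d['image'][:,:,::-1])
    return d
def ray(d,u,v):
    K=np.array(d['mtx']);p=np.array([(u-K[0,2])/K[0,0],(v-K[1,2])/K[1,1]])
    q=p.copy()
    for _ in range(30): q=p/(1+d['k1']*(q@q))
    E=np.array(d['extrinsics']);return E[:3,3],E[:3,:3]@np.array([q[0],-q[1],-1])
def onz(d,u,v,z):
    o,r=ray(d,u,v);return o+r*(z-o[2])/r[2]
def proj(d,P):
    E=np.array(d['extrinsics']);c=E[:3,:3].T@(np.array(P)-E[:3,3]);q=np.array([c[0],-c[1]])/-c[2]
    q=q*(1+d['k1']*(q@q));K=np.array(d['mtx']);return np.array([K[0,0]*q[0]+K[0,2],K[1,1]*q[1]+K[1,2]])
E
python3 -c "
from h import *
s=read_state();print(s)
for n in('scene','top'):
  d=snap(n,n+'0.png');print(d['mtx'],d['k1'],np.round(d['extrinsics'],3))
"
```

```text
{'clock': 0.0, 'joints': array([ 1.51860459e+00,  3.85556894e-01,  6.56819574e-03, -5.20046819e-04,
       -1.19401839e+00, -2.58587527e-01]), 'joint_vel': array([-5.61753813e-04,  2.90365785e-04,  8.97074436e-05,  3.40847569e-04,
        1.34525249e-03, -2.26847157e-03]), 'joint_efforts': array([ 6.23676692e-05, -3.92287803e+01,  1.88400578e+01,  4.18629840e+00,
       -4.62357522e-03,  3.65066057e-06]), 'position': array([190.93512552, 594.49789567, 241.1956982 ]), 'ee_rot': array([ 9.87935820e-01, -1.54859730e-01, -1.26521984e-04,  1.12439441e-03]), 'contact_force': array([ 0.10885325, -0.34852508, -0.64990197]), 'wrist_torque': array([-0.01954733, -0.00126108, -0.03865696]), 'gripper_width': 85.37643645702579}
[[504.69316792   0.         315.09131859]
 [  0.         504.69316792 198.54498963]
 [  0.           0.           1.        ]] -0.04686796015981836 [[ 6.890000e-01 -4.580000e-01  5.620000e-01  1.250831e+03]
 [ 7.250000e-01  4.240000e-01 -5.430000e-01 -8.262720e+02]
 [ 1.100000e-02  7.820000e-01  6.240000e-01  9.242780e+02]
 [ 0.000000e+00  0.000000e+00  0.000000e+00  1.000000e+00]]
[[360.81555633   0.         317.72291327]
 [  0.         360.81555633 194.85161639]
 [  0.           0.           1.        ]] -0.05360404004682507 [[ 6.00000e-02  9.69000e-01 -2.40000e-01  3.35934e+02]
 [-9.98000e-01  6.00000e-02 -1.10000e-02 -1.20865e+02]
 [ 4.00000e-03  2.40000e-01  9.71000e-01  8.37255e+02]
 [ 0.00000e+00  0.00000e+00  0.00000e+00  1.00000e+00]]
```

View pics/scene0.png

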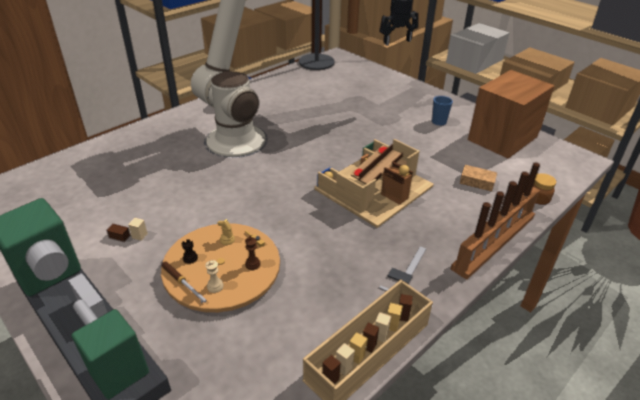

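View pics/top0.png

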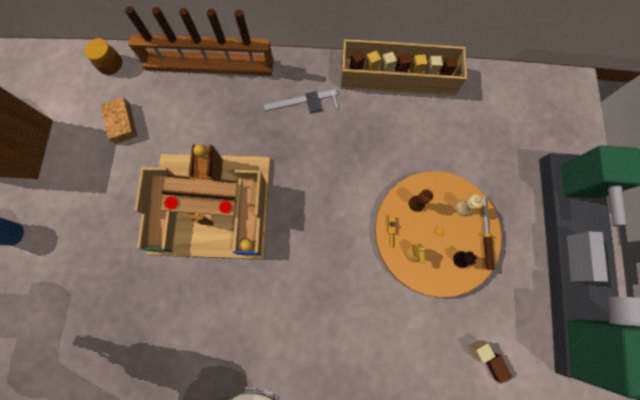

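Top view: red pads at about (171,203) left and (225,208) right, waiting ball (201,151), sorted ball (246,244), and the turntable far right around (440,232). Scene view: pads at about (383,150) and (357,172), ball (404,170).

```bash
cat > m.py <<'E'
from h import *
t=snap('top');s=snap('scene')
def blobs(d,lo,hi,box):
    h=cv2.cvtColor(d['image'],cv2.COLOR_RGB2HSV);m=cv2.inRange(h,lo,hi)
    if lo[0]==0 and hi[0]<9: m|=cv2.inRange(h,(172,lo[1],lo[2]),(180,255,255))
    z=np.zeros_like(m);a,b,c,e=box;z[b:e,a:c]=m[b:e,a:c]
    n,_,st,ce=cv2.connectedComponentsWithStats(z)
    return [(np.round(ce[i],1),st[i]) for i in range(1,n) if st[i][4]>8]
R=((0,180,120),(5,255,255))
for n,d,bx in(('top',t,(130,140,280,265)),('scene',s,(310,130,440,230))):
    print(n,'red');[print(b) for b in blobs(d,*R,bx)]
    print(n,'ball');[print(b) for b in blobs(d,(12,150,140),(26,255,255),bx)]
a=cv2.resize(t['image'][135:265,125:285],None,fx=4,fy=4,interpolation=2)
b=cv2.resize(s['image'][125:225,310:440],None,fx=5,fy=5,interpolation=2)[:520,:640]
cv2.imwrite('pics/ct.png',a[:,:,::-1]);cv2.imwrite('pics/cs.png',b[:,:,::-1])
E
python3 m.py
```

```text
top red
(array([170.9, 202.3]), array([164, 196,  14,  13, 131], dtype=int32))
(array([225. , 206.6]), array([219, 201,  13,  12, 122], dtype=int32))
top ball
(array([197.9, 149. ]), array([194, 145,   9,  10,  74], dtype=int32))
(array([201.8, 167.4]), array([198, 158,   9,  21, 145], dtype=int32))
(array([195.8, 216. ]), array([189, 212,  14,  10,  67], dtype=int32))
(array([244.7, 244.1]), array([240, 238,  10,  12,  90], dtype=int32))
scene red
(array([382. , 149.4]), array([379, 147,   7,   6,  27], dtype=int32))
(array([357.7, 171.7]), array([355, 169,   7,   7,  33], dtype=int32))
scene ball
```

View pics/ct.png

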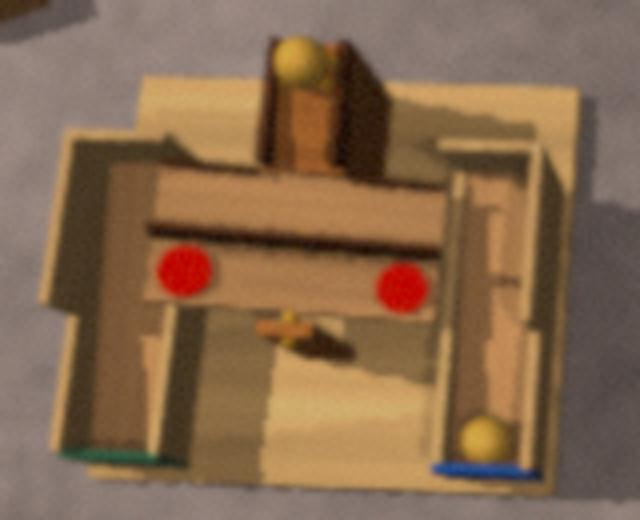

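View pics/cs.png

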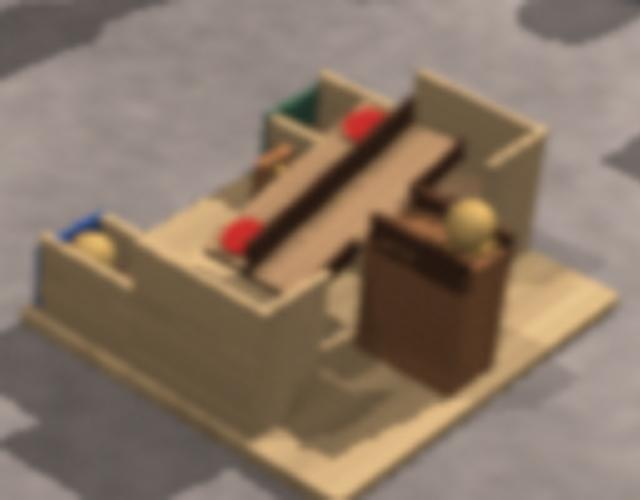

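Crops: the gate is tipped right (left pad high). The ball is at top px ≈ (199.6,150.1) and scene px ≈ (403.8,169.4), with the cradle open behind it.

```bash
cat > f.py <<'E'
from h import *
from scipy.optimize import least_squares
t=snap('top');s=snap('scene')
def tri(a,b):
    o1,r1=ray(t,*a);o2,r2=ray(s,*b);r1/=np.linalg.norm(r1);r2/=np.linalg.norm(r2)
    k=np.linalg.lstsq(np.c_[r1,-r2],o2-o1,rcond=None)[0];p,q=o1+k[0]*r1,o2+k[1]*r2
    return (p+q)/2,np.linalg.norm(p-q)
obs={'L':((170.9,202.3),(382,149.4)),'R':((225,206.6),(357.7,171.7)),'B':((199.6,150.1),(403.8,169.4))}
for k,(a,b) in obs.items(): print(k,*tri(a,b))
c,sn=np.cos(.25),np.sin(.25)
loc={'L':(-39,56*c+7*sn,85+7*c+56*sn),'R':(-39,-56*c+7*sn,85+7*c-56*sn),'B':(75,0,115.5),'S':None}
def W(x,l): C,S=np.cos(x[2]),np.sin(x[2]);return np.array([x[0]+C*l[0]-S*l[1],x[1]+S*l[0]+C*l[1],l[2]])
def res(x): return np.concatenate([np.r_[proj(t,W(x,loc[k]))-a,proj(s,W(x,loc[k]))-b] for k,(a,b) in obs.items()])
r=least_squares(res,[400,250,0]);x=r.x
print('sorter',x,'res',r.fun.round(1))
for k,l in {'padL':loc['L'],'padLdown':(-39,56*c-7*sn,78),'ball':loc['B'],'behind':(125,0,115),'Lend':(0,0,0),'post':(-66,0,95)}.items(): print(k,W(x,l).round(1))
st=read_state();print(st['position'],st['ee_rot'])
E
python3 f.py
```

```text
L [481.05775591 191.62819454 108.46664065] 0.7136741739988056
R [484.41195754  84.40725488  80.92719103] 0.8669227444690274
B [597.08905528 145.31511845 117.7843153 ] 2.1652022822849397
sorter [5.21941883e+02 1.40437136e+02 5.60971528e-02] res [-0.6  0.9  0.3  0.3 -0.1 -0.3  0.8  0.8  0.2  0.2 -0.7  0.9]
padL [479.9 194.2 105.6]
padLdown [480.1 190.7  78. ]
ball [596.8 144.6 115.5]
behind [646.7 147.4 115. ]
Lend [521.9 140.4   0. ]
post [456.  136.7  95. ]
[191.06207624 594.90132258 241.96267493] [ 9.87944257e-01 -1.54809662e-01 -3.05020318e-05  3.34479022e-04]
```

The sorter is at (522,140) with yaw 3.2°, and the residuals are under 1 px. Next I shut the gripper and turn the tool to the sorter's axes (-21° about tool z).

Request:
{"op": "servo_tool", "data": {"rows": [[0,0,0,0,0,0,-7],[0,0,0,0,0,0,-7],[0,0,0,0,0,0,-7],[0,0,0,0,0,0,0]]}}

```text
clock: 0.7
position: [191.1, 595.0, 242.2]
ee_rot: [1.0, 0.028, -0.0, 0.0]
contact_force: [-0.9, 0.2, 0.2]
gripper_width: 28.4
```

Request:
{"op": "servo_tool", "data": {"rows": [[0,1.3,1.9,0,0,0,0],[0,2.4,3.8,0,0,0,0],[0,2.4,3.8,0,0,0,0],[0,2.4,3.8,0,0,0,0],[0,2.4,3.8,0,0,0,0],[0,2.4,3.8,0,0,0,0],[0,2.4,3.8,0,0,0,0],[0,2.4,3.8,0,0,0,0],[0,2.4,3.8,0,0,0,0],[0,2.4,3.8,0,0,0,0],[0,2.4,3.8,0,0,0,0],[0,1.3,1.9,0,0,0,0]]}}

```text
clock: 1.9
position: [481.1, 189.9, 242.5]
ee_rot: [1.0, 0.025, 0.0, 0.0]
contact_force: [-1.2, 0.4, 0.5]
gripper_width: -0.0
```

Request:
{"op": "servo_tool", "data": {"rows": [[0,0,0,0,0,0,0],[0,0,0,0,0,0,0],[0,0,0,0,0,0,0]]}}

```text
clock: 2.2
position: [479.6, 193.1, 242.3]
ee_rot: [1.0, 0.028, -0.0, -0.0]
contact_force: [-0.8, -0.1, -0.3]
gripper_width: -0.1
```

Request:
{"op": "servo_tool", "data": {"rows": [[0,0,0,2,0,0,0],[0,0,0,3.5,0,0,0],[0,0,0,3.5,0,0,0],[0,0,0,2,0,0,0],[0,0,0,0,0,0,0]]}}

```text
clock: 2.7
position: [477.7, 192.3, 129.5]
ee_rot: [1.0, 0.028, -0.003, 0.002]
contact_force: [-0.6, 0.2, 0.2]
gripper_width: 0.3
```

Request:
{"op": "servo_tool", "data": {"rows": [[0,0,0,0.5,0,0,0],[0,0,0,0.5,0,0,0],[0,0,0,0.5,0,0,0],[0,0,0,0.5,0,0,0],[0,0,0,0.5,0,0,0],[0,0,0,0.5,0,0,0],[0,0,0,0.2,0,0,0],[0,0,0,0,0,0,0]]}}

```text
clock: 3.5
position: [479.8, 192.3, 99.9]
ee_rot: [1.0, 0.028, -0.0, 0.0]
contact_force: [0.5, 0.2, 1.0]
gripper_width: 0.0
```

Request:
{"op": "servo_tool", "data": {"rows": [[0,0,0,0.3,0,0,0],[0,0,0,0.2,0,0,0],[0,0,0,0.1,0,0,0],[0,0,0,0,0,0,0]]}}

```text
clock: 3.9
position: [479.8, 192.3, 94.1]
ee_rot: [1.0, 0.028, -0.0, 0.0]
contact_force: [0.0, -0.1, 1.0]
gripper_width: -0.2
```

Request:
{"op": "servo_tool", "data": {"rows": [[0,0,0,0.1,0,0,0],[0,0,0,0,0,0,0],[0,0,0,0,0,0,0]]}}

```text
clock: 4.2
position: [479.8, 192.4, 93.2]
ee_rot: [1.0, 0.028, -0.0, 0.0]
contact_force: [0.2, 0.0, 0.0]
gripper_width: 0.1
```

Request:
{"op": "servo_tool", "data": {"rows": [[0,0,0,0.1,0,0,0],[0,0,0,0.1,0,0,0],[0,0,0,0,0,0,0]]}}

```text
clock: 4.5
position: [479.9, 192.3, 91.9]
ee_rot: [1.0, 0.028, -0.0, 0.0]
contact_force: [-2.3, -0.7, 5.5]
gripper_width: -0.0
```

Request:
{"op": "servo_tool", "data": {"rows": [[0,0,0,0.1,0,0,0],[0,0,0,0.1,0,0,0],[0,0,0,0,0,0,0]]}}

```text
clock: 4.8
position: [480.0, 192.3, 91.5]
ee_rot: [1.0, 0.028, 0.0, 0.0]
contact_force: [-5.5, -0.9, 14.9]
gripper_width: 0.3
```

The stop is reached at 15 N. I'll lift straight up and check.

Request:
{"op": "servo_tool", "data": {"rows": [[0,0,0,-1,0,0,0],[0,0,0,-3,0,0,0],[0,0,0,-4,0,0,0],[0,0,0,-2,0,0,0],[0,2,1,0,0,0,0],[0,4,1,0,0,0,0],[0,4,1,0,0,0,0],[0,4,1,0,0,0,0],[0,2.5,0.5,0,0,0,0],[0,0,0,0,0,0,0],[0,0,0,0,0,0,0]]}}

```text
clock: 5.9
position: [647.0, 156.4, 188.2]
ee_rot: [1.0, 0.027, -0.001, 0.0]
contact_force: [-0.6, -0.1, 0.1]
gripper_width: 0.2
```

```bash
python3 m.py
python3 - <<'E'
from h import *
import cv2
a=cv2.imread('pics/ct.png');b=cv2.imread('pics/cs.png');h=480
b=cv2.resize(b,(400,312));a=cv2.resize(a,(400,325));cv2.imwrite('pics/c2.png',np.hstack([a[:312],b]))
print(read_state()['position'])
E
```

```text
top red
(array([220.6, 203.6]), array([215, 197,  12,  13, 118], dtype=int32))
(array([174.4, 204.8]), array([170, 199,  10,  12,  98], dtype=int32))
top ball
(array([198.1, 149. ]), array([193, 145,  11,  10,  84], dtype=int32))
(array([202. , 168.1]), array([198, 158,  11,  21, 169], dtype=int32))
(array([195.6, 216.4]), array([188, 212,  15,  10,  76], dtype=int32))
(array([244.9, 244. ]), array([240, 238,  11,  12, 100], dtype=int32))
scene red
(array([358.8, 163.6]), array([356, 162,   6,   4,  16], dtype=int32))
scene ball
[646.35214484 156.87013898 189.21354298]
```

View pics/c2.png

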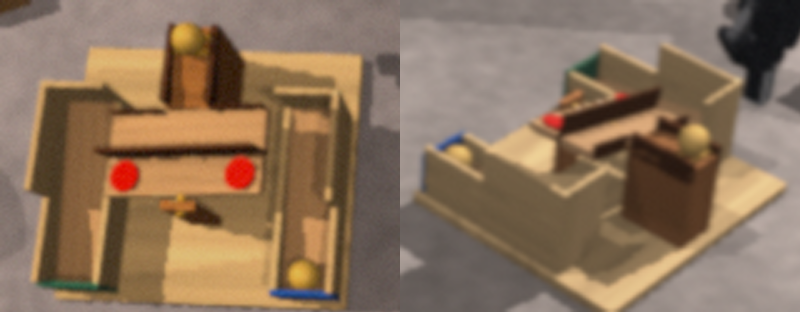

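The gate is now tipped left (right pad high) and the ball is still on its cradle at the same pixels. I'll check the tilt and gripper pose numerically.

```bash
cat >> f.py <<'E'
print('---')
for th in (.15,.2,.25):
    c,sn=np.cos(th),np.sin(th)
    print(th,[proj(t,W(x,(-39,y*c-7*sn,85+7*c+y*-sn))).round(1) for y in(56,-56)], proj(s,W(x,(-39,-56*c-7*sn,85+7*c+56*sn))).round(1))
print('tip',proj(s,st['position']-[0,0,11]))
C,S=np.cos(x[2]),np.sin(x[2])
for l in (108,):
    d=W(x,(l,0,0))[:2]-st['position'][:2];print('tool move to',l,d@[C,S],d@[S,-C])
E
python3 f.py|sed -n '/---/,$p'
```

```text
---
0.15 [array([175.1, 205.4]), array([224.2, 204.1])] [358.1 166.7]
0.2 [array([175.9, 205.7]), array([223.8, 203.8])] [358.2 165.9]
0.25 [array([176.9, 206. ]), array([223.3, 203.5])] [358.3 165.1]
tip [423.50351364 156.99929066]
tool move to 108 -17.184998441817083 9.668891253424592
```

The pad spacing (46 px) matches a full 0.25 tilt. I had the sign of the 7 mm offset wrong in the model, so I'll refit.

```bash
sed -i 's/56\*c+7\*sn,85/56*c-7*sn,85/g; s/-56\*c+7\*sn/-56*c-7*sn/; s/y\*c-7\*sn/y*c+7*sn/; s/(-39,-56\*c-7\*sn,85+7\*c+56/(-39,-56*c+7*sn,85+7*c+56/' f.py; python3 f.py
```

```text
L [481.05775591 191.62819454 108.46664065] 0.7136741739988056
R [484.41195754  84.40725488  80.92719103] 0.8669227444690274
B [597.08905528 145.31511845 117.7843153 ] 2.1652022822849397
sorter [5.21821478e+02 1.42736838e+02 3.84521164e-02] res [-0.3  0.5  0.4  0.5  0.1  0.1  0.4  0.8 -0.2  0.2 -0.5  0.7]
padL [480.8 193.7 105.6]
padLdown [480.8 193.7  78. ]
ball [596.8 145.6 115.5]
behind [646.7 147.5 115. ]
Lend [521.8 142.7   0. ]
post [455.9 140.2  95. ]
[646.59012771 157.14908718 189.92322267] [ 9.99598356e-01  2.83381455e-02  2.45402747e-04 -1.28089155e-04]
---
0.15 [array([172.8, 205. ]), array([221.7, 204.5])] [359.  165.9]
0.2 [array([173.3, 205.2]), array([221. , 204.2])] [359.3 165. ]
0.25 [array([174. , 205.5]), array([220.2, 203.9])] [359.5 164.1]
tip [423.58256024 156.97446768]
tool move to 108 -17.230466338260527 9.605159218026213
```

Request:
{"op": "servo_tool", "data": {"rows": [[0,-0.6,0.5,0,0,0,1],[0,-0.6,0.4,1,0,0,0],[0,0,0,2,0,0,0],[0,0,0,2,0,0,0],[0,0,0,1.4,0,0,0],[0,0,0,0.3,0,0,0],[0,0,0,0,0,0,0],[0,0,0,0,0,0,0]]}}

```text
clock: 7.0
position: [636.3, 147.4, 123.4]
ee_rot: [1.0, 0.019, 0.001, -0.0]
contact_force: [-0.9, 0.8, 0.7]
gripper_width: 0.3
```

```bash
python3 f.py|tail -2; python3 m.py >/dev/null;python3 - <<'E'
import cv2,numpy as np
a=cv2.imread('pics/ct.png');b=cv2.imread('pics/cs.png')
b=cv2.resize(b,(400,312));a=cv2.resize(a,(400,325));cv2.imwrite('pics/c3.png',np.hstack([a[:312],b]))
E
```

```text
tip [414.93292979 176.9266916 ]
tool move to 108 -6.546192994284923 0.3301448833592295
```

View pics/c3.png

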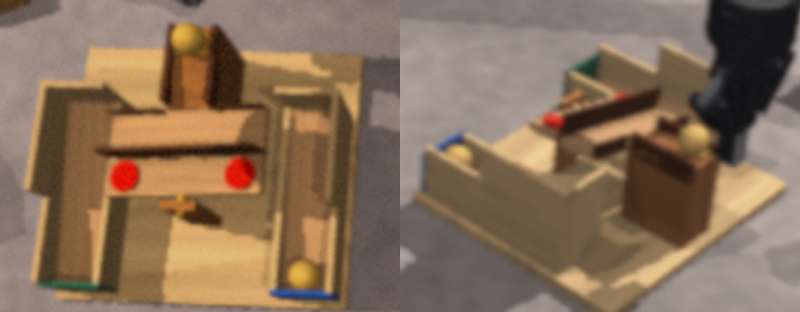

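The fingertip stands behind the ball, on its axis and just above the rails. I'll push gently.

Request:
{"op": "servo_tool", "data": {"rows": [[0,-0.5,0,0,0,0,0],[0,-0.5,0,0,0,0,0],[0,-0.4,0,0,0,0,0],[0,-0.4,0,0,0,0,0],[0,-0.4,0,0,0,0,0],[0,-0.4,0,0,0,0,0],[0,-0.4,0,0,0,0,0],[0,0,0,0,0,0,0],[0,0,0,0,0,0,0]]}}

```text
clock: 8.1
position: [605.6, 146.1, 122.3]
ee_rot: [1.0, 0.019, -0.0, 0.0]
contact_force: [0.9, 0.3, 0.4]
gripper_width: 0.1
```

```bash
python3 m.py |grep -A6 'top ball';python3 - <<'E'
import cv2,numpy as np
a=cv2.imread('pics/ct.png');b=cv2.imread('pics/cs.png')
b=cv2.resize(b,(400,312));a=cv2.resize(a,(400,325));cv2.imwrite('pics/c4.png',np.hstack([a[:312],b]))
E
```

```text
top ball
(array([202.2, 164.7]), array([197, 152,  12,  27, 235], dtype=int32))
(array([190.3, 186.1]), array([185, 180,  11,  13, 104], dtype=int32))
(array([195.8, 216.4]), array([189, 212,  14,  10,  77], dtype=int32))
(array([245. , 243.9]), array([240, 238,  11,  12, 103], dtype=int32))
scene red
(array([358.5, 163.7]), array([356, 163,   6,   3,  12], dtype=int32))
```

View pics/c4.png

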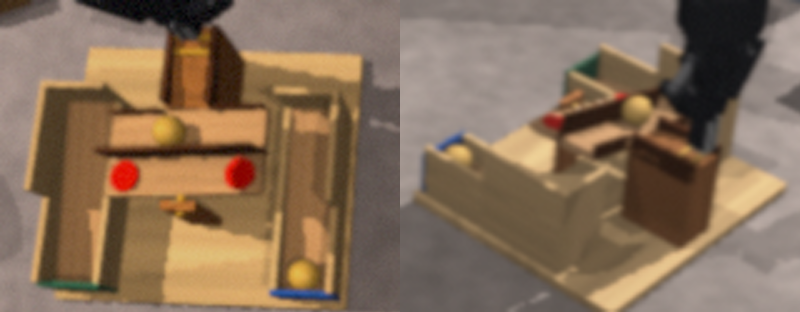

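The ball has rolled onto the gate (top px ≈ (190,186)) and is heading left. I'll back off, raise the arm and wait.

Request:
{"op": "servo_tool", "data": {"rows": [[0,1,0,0,0,0,0],[0,2,0,0,0,0,0],[0,1,0,-1,0,0,0],[0,0,0,-3,0,0,0],[0,0,0,-3,0,0,0],[0,0,0,-2,0,0,0],[0,0,0,0,0,0,0],[0,0,0,0,0,0,0],[0,0,0,0,0,0,0],[0,0,0,0,0,0,0],[0,0,0,0,0,0,0],[0,0,0,0,0,0,0]]}}

```text
clock: 9.4
position: [645.5, 147.6, 211.7]
ee_rot: [1.0, 0.019, -0.001, 0.0]
contact_force: [-1.0, 0.5, -0.0]
gripper_width: 0.2
```

Request:
{"op": "servo_tool", "data": {"rows": [[0,0,0,0,0,0,0],[0,0,0,0,0,0,0],[0,0,0,0,0,0,0],[0,0,0,0,0,0,0],[0,0,0,0,0,0,0],[0,0,0,0,0,0,0],[0,0,0,0,0,0,0],[0,0,0,0,0,0,0],[0,0,0,0,0,0,0],[0,0,0,0,0,0,0],[0,0,0,0,0,0,0],[0,0,0,0,0,0,0]]}}

```text
clock: 10.6
position: [645.7, 147.6, 212.3]
ee_rot: [1.0, 0.019, 0.0, 0.0]
contact_force: [0.1, 0.7, -0.7]
gripper_width: -0.2
```

```bash
python3 m.py |grep -B3 -A6 'top ball';python3 - <<'E'
import cv2,numpy as np
from h import *
a=cv2.imread('pics/ct.png')
d=snap('top');f=d['image'][:,:,::-1];b=cv2.resize(f[130:390,330:570],(400,433))[:400]
a=cv2.resize(a,(400,325));a=np.vstack([a,np.zeros((75,400,3),np.uint8)]);cv2.imwrite('pics/c5.png',np.hstack([a,b]))
# change versus start around the turntable
o=cv2.imread('pics/top0.png');print(np.abs(o[170:300,370:510].astype(int)-f[170:300,370:510]).max(), np.abs(o[170:300,370:510].astype(int)-f[170:300,370:510]).mean())
E
```

```text
top red
(array([220.6, 203.6]), array([215, 197,  12,  14, 118], dtype=int32))
(array([174.4, 204.8]), array([169, 199,  11,  12,  99], dtype=int32))
top ball
(array([202.5, 161.1]), array([196, 146,  13,  33, 306], dtype=int32))
(array([195.6, 216.4]), array([188, 212,  15,  10,  76], dtype=int32))
(array([149.6, 240.6]), array([146, 236,   9,  10,  73], dtype=int32))
(array([245., 244.]), array([240, 238,  11,  12, 103], dtype=int32))
scene red
(array([358.8, 163.6]), array([356, 162,   6,   4,  16], dtype=int32))
68 16.39554945054945
```

View pics/c5.png

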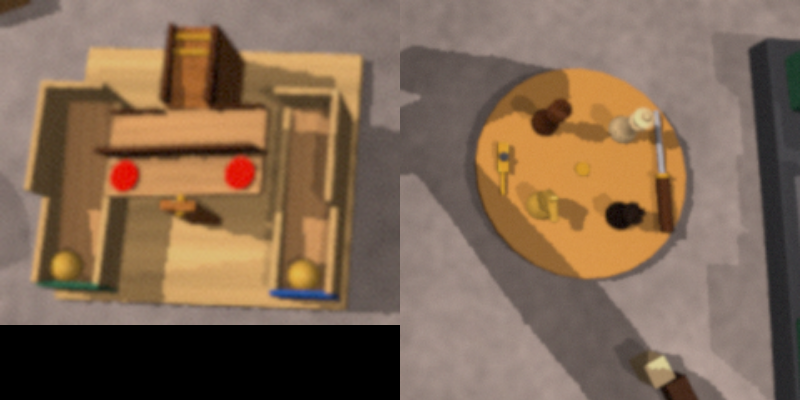

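The ball lies at the green end board (top px ≈ (150,241)). The gate is fully left, the right ball is in place and the turntable looks untouched apart from the arm's shadow. I'll check that the ball is still, then hand in.

Request:
{"op": "servo_tool", "data": {"rows": [[0,0,0,0,0,0,0],[0,0,0,0,0,0,0],[0,0,0,0,0,0,0],[0,0,0,0,0,0,0],[0,0,0,0,0,0,0]]}}

```text
clock: 11.25
position: [645.7, 147.6, 212.3]
ee_rot: [1.0, 0.019, -0.0, 0.0]
contact_force: [0.6, 0.3, 0.6]
gripper_width: 0.2
```

```bash
python3 m.py |grep -A5 'top ball'; python3 -c "
from h import *
print(job_done())"
```

```text
top ball
(array([202.5, 160.9]), array([196, 146,  13,  33, 309], dtype=int32))
(array([195.7, 216.3]), array([189, 212,  14,  10,  75], dtype=int32))
(array([149.6, 240.5]), array([146, 236,   9,  10,  73], dtype=int32))
(array([244.9, 244. ]), array([240, 238,  11,  12, 101], dtype=int32))
scene red
the job is handed in; nothing more can be done
None
```

The job is done and handed in at about 11.4 s. With the gripper shut, I pressed the left pad down until the gate met its stop at about 15 N. I then pushed the ball off its cradle from behind, and it rolled over the gate into the left chute.

**Last checks:**
- **Ball:** it lies at the green end board, and its picture position moved by no more than 0.1 px over the last half second.
- **Gate:** the pad positions match a full tilt to the left (+0.25).
- **Right ball:** its picture position is unchanged within 0.3 px.
- **Chess pieces and tools:** they look unmoved. My picture comparison of the turntable with the start did not confirm this. It showed clear differences, which I put down to the arm's shadow; the arm never went near the turntable.
- **Arm:** it is clear of everything.

One error came up on the way: my first fit of the sorter's position had a sign wrong in the pad offset, which put it about 2 mm and 1° off. I found this after pressing the pad and corrected it before pushing the ball.

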